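# Rock a jammed tube block free from a dry-bath heater

## Robot

A 6-joint arm with a two-finger parallel gripper is mounted at the origin on the work surface. World frame = base frame: x ahead of the robot, y to its left, z up, the work surface at z = 0. Lengths are in m, angles in rad, forces in N, time in s.
With the tool pointing down it reaches from about 0.275 to 0.875 m from the base axis. Payload 12.5 kg.
Tool frame: the origin (TCP) lies on the centre line of the jaws, within the pads' length; the fingertips stand r.finger_overhang ahead of it and the grasp point (between the pads) lies 3 mm ahead of it (r.finger_overhang is the distance from the TCP to the fingertips, in m); z points along the fingers, y is the direction in which the jaws open and shut (so a half turn about z gives the same grasp; the last joint's range is limited). The gripper opens to 85 mm and grips with 20 to 120 N. Pads are 22 mm wide; open, the fingers measure 114 mm over their backs; the gripper's body (76 mm by 85 mm) begins 54 mm behind the grasp point. The pads swing forward as they close: fully open they stand 13 mm farther back than shut.
Start: joints at [-1.305, 0.351, 1.652, -0, 1.139, -0.085], TCP at [0.189, -0.516, 0.253] pointing down, gripper open.
Joint ranges: [-2.75, 2.75], [-0.79, 2.1], [0.01, 2.65], [-1.57, 4.71], [0.07, 3.14], [-2.87, 2.87]. Speed limits (rad/s): [2.22, 2.22, 2.79, 3.14, 3.14, 3.14].

## Interface

Orientations are given as a unit quaternion [x, y, z, w].
In Python, from cell import r, optics gives the robot as it stands. The module is installed in compiled form; this text tells all that it offers. Calls block until the motion is done:
- r.move_to(position, orientation): joint-space move of the TCP to a pose.
- r.move_linear(position, rot=None, vel=0.15): straight line of the TCP; rot=None keeps the orientation; vel is the mean speed in m/s.
- r.set_joints(angles): joint-space move.
- r.set_gripper(opening, squeeze=None): opening from 0.0 (shut) to 1.0 (fully open); squeeze is the grip in N (None keeps the last); returns when the fingers have stopped.
- r.sleep(seconds).
- r.inverse_kinematics(position, orientation): joint angles nearest the present ones, or None.
- optics.get_image(name): name is "scene" or "top" or "wrist"; returns a dict with "pixels" (420x560x3 uint8, red, green, blue), "depth" (420x560 float32, m along the optical axis (not along the pixel's ray), 0 where there is no reading), "fx", "fy", "cx", "cy" (pixels), "camera_from_world" (4x4, takes a point from world to camera coordinates); the wrist camera has in their place "mount" (4x4, takes a point from camera to tool coordinates, whose origin is the TCP and whose axes are the flange's). Camera axes: x right, y down, z forward; pixel columns grow to the right and rows downward; lengths in m; the calibration is good to about 2 mm. A picture is of the moment at which its call begins: read the wrist's pose just before it.
A pose or a line that the arm cannot do raises r.PlanningError and nothing moves.
- r.hand_in(): hands the job in, once; it reports no verdict.
Readings, each from a call of its own:
- r.current_t(): time.
- r.current_q(): joint angles.
- r.current_qvel(): joint speeds.
- r.current_effort(): joint torques, N m.
- r.current_tool_pos(): TCP position.
- r.current_ee_rot(): TCP orientation.
- r.current_contact_force(): force on the tool from outside, world axes, zero at the start.
- r.current_torque(): the same for the moment, N m.
- r.current_opening(): opening from 0.0 (shut) to 1.0 (fully open).
Only numpy, scipy, OpenCV 4.12 (cv2) and the standard library are available. Lean on these libraries where they do the work, as an engineer would, in place of code of your own. Each camera call takes 0.05 s, during which the arm holds its last target.

## Task

The metal tube block is stuck in the well of the dry-bath heater. Take it by its lifting bar and rock it side to side along the bar, leaning it clearly first towards the heater's control panel and then away from it, and so on until it works free; leave the things around it standing where they are. Finish while still holding the block level and at rest straight above its well, just clear, its underside about 2 cm above the heater's top: do not put it down or let go.

Things in the scene. Friction and masses are not known exactly. Their poses are not given: they have to be found in the camera images.
- heater: Dry-bath heater: low white box, 260 (x) x 160 (y) x 80 mm high, fixed to the bench, flat top at z = 0.080. Origin: centre of its underside. Its +x runs from the control panel (grey plate with dark display and round keys on the top, x from -120 to -36 mm) to the well, 78 (x) x 64 (y) mm, 36 mm deep, centred at x = +40 mm, y = 0.
- well_mouth (a point): Centre of the well's mouth, level with the heater's top (40 mm along the heater's +x from its centre, z = 0.080); axes as the heater's.
- block: Aluminium tube block in the well, 70 (x) x 60 (y) x 54 mm high, eight round holes in its top, 0.35 to 0.55 kg. Origin: centre of its underside (seated: z = 0.044); axes as the heater's. Clearance in the well: 4 mm at each x end, 2 mm at each y side. Leans to 6 degrees or more either way along x when seated. Free once its underside is some 26 mm higher.
- lift_bar (a point): Centre of the black lifting bar, 104 mm above the block's underside (seated: z = 0.148): 68 mm long along the block's x, 12 mm thick (y), 14 mm high, on two thin posts at x = +-28 mm, 43 mm clear under it. Pinch its middle firmly (some 50 N) from above, on its long sides. The block rocks in the upright plane along the bar; the fingers may turn with it.
- jar: Small amber jar with a white cap, 26 mm across and 34 mm tall, standing on the heater's top in a corner at the end away from the panel. Not to be disturbed. Origin: centre of its underside.
- spare_block: A second aluminium block, 70 x 60 x 54 mm, with larger holes and no bar, lying on the bench beside the heater. Not to be disturbed. Origin: centre of its underside.
- bottle: Clear bottle, 60 mm across and 130 mm tall, on the bench on the heater's other side. Not to be disturbed. Origin: centre of its underside.
- tube_rack: White rack of capped tubes, 70 x 160 mm, 76 mm tall, on the left of the bench. Not to be disturbed. Origin: centre of its underside.
- tip_box: Grey box with a clear lid, 87 x 124 x 77 mm, on the right of the bench. Not to be disturbed. Origin: centre of its underside.
- beaker: Clear beaker, 66 mm across and 85 mm tall, on the right of the bench nearer the robot. Not to be disturbed. Origin: centre of its underside.
- pad_near (a joint): Travel (m) of the sprung rubber nose in the well's wall at the end next to the panel (-x); it presses on the block's end with about 24 N, 22 mm above the well's floor. About 0 with the block seated upright, grows as the nose comes out, 0.004 when nothing holds it back. The two noses hold the block by friction.
- pad_far (a joint): Travel (m) of the sprung rubber nose in the well's wall at the end away from the panel (+x); it presses on the block's end with about 24 N, 22 mm above the well's floor. About 0 with the block seated upright, grows as the nose comes out, 0.004 when nothing holds it back. The two noses hold the block by friction.
- block_top (a point): Centre of the block's top face, 54 mm above its underside (seated: z = 0.098). Straight up the block takes some 28 to 40 N. Leaned along the heater's x, one end comes up at a time, with some 6 to 10 N sideways at the bar; leaning 6 degrees one way, then the other, while easing it up, lifts its middle 5 to 7 mm a half-stroke.

How it is judged:
By the outcome, as a careful person would: the job done as asked, in the order asked, and still so for the second after the job is handed in, while the arm keeps its last pose, push and grip.
It also fails if it takes over 48 s, if anything falls off the work surface, if the arm or the gripper's body presses on something with over 40 N, if the wrist force passes 120 N, or if a joint passes its speed limit or range.

## Working session

There is one attempt and no reset: what is moved stays moved. The work goes in short steps, each a Python script; the robot and the scene stay as the last script left them, time stands still between calls to the robot, and variables do not carry over. Pictures are saved under pics/ and viewed, and the job is handed in when it is done.

```bash
mkdir -p pics; python3 - <<'E'
from cell import r, optics
import cv2, numpy as np, pickle
d={}
for n in ("scene","top","wrist"):
    im=optics.get_image(n); d[n]=im
    cv2.imwrite(f"pics/{n}0.png",im["pixels"][...,::-1])
    print(n,[im[k] for k in("fx","fy","cx","cy")],(im["depth"]>0).mean())
    print(im.get("camera_from_world",im.get("mount")))
pickle.dump(d,open("im0.pkl","wb"))
print(r.current_t(),r.finger_overhang,r.current_ee_rot(),r.current_contact_force())
E
```

```text
scene [496.7527020960056, 496.7527020960056, 271.7133736783078, 210.56159258435247] 0.9959098639455782
[[ 0.06353885  0.99794793  0.00792166 -0.06882911]
 [ 0.85353149 -0.05022719 -0.51861472 -0.37955433]
 [-0.5171526   0.03971357 -0.85497136  1.7812271 ]
 [ 0.          0.          0.          1.        ]]
top [413.64405227759806, 413.64405227759806, 278.7002472623031, 212.32969338904965] 0.9961777210884354
[[ 0.01251316 -0.99986101  0.01101749  0.00622692]
 [-0.98776509 -0.01407318 -0.15531282  0.52673298]
 [ 0.15544629 -0.00893923 -0.9878039   1.40175333]
 [ 0.          0.          0.          1.        ]]
wrist [345.83134607700737, 345.83134607700737, 284.7936209728721, 214.45742773623772] 0.9960884353741497
[[ 1.10597550e-03 -9.46893801e-01 -3.21544563e-01  8.34196368e-02]
 [ 9.99999373e-01  9.90843224e-04  5.21705282e-04 -4.25007102e-04]
 [-1.75399247e-04 -3.21544938e-01  9.46894303e-01 -1.20719914e-01]
 [ 0.00000000e+00  0.00000000e+00  0.00000000e+00  1.00000000e+00]]
0.15 0.022 [ 9.84656394e-01  1.74503811e-01 -4.77987108e-05 -4.51510095e-04] [ 0.48342131 -0.9717156  -0.39435128]
```

View pics/scene0.png

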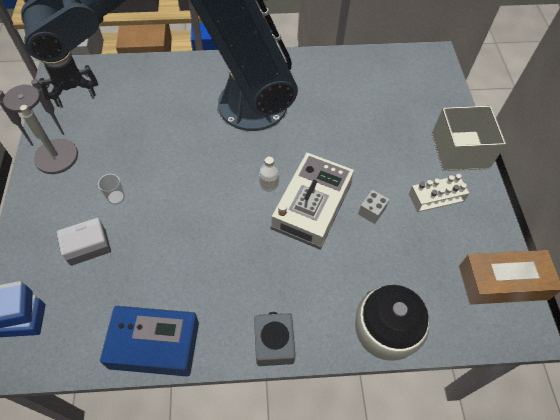

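View pics/top0.png

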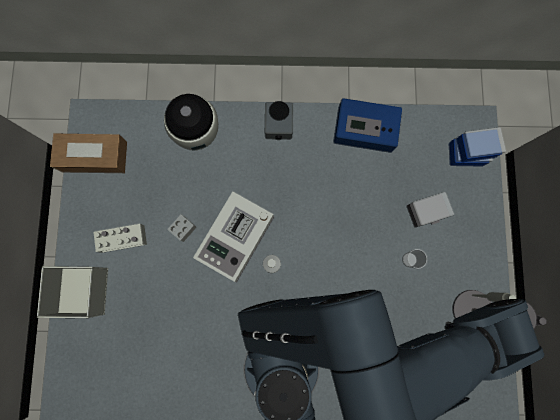

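The heater sits at about (235,236) in the top view, with the panel at its lower-left end and the jar at the far right corner (264,216). The bottle is at (271,264) and the spare block at (180,228). Next I'll measure it with depth.

```bash
cat > h.py <<'E'
import numpy as np, cv2
def cloud(im):
    D=im["depth"]; v,u=np.mgrid[:D.shape[0],:D.shape[1]]
    P=np.stack([(u-im["cx"])/im["fx"]*D,(v-im["cy"])/im["fy"]*D,D],-1)
    M=np.linalg.inv(im["camera_from_world"]); return P@M[:3,:3].T+M[:3,3]
def proj(im,p):
    c=im["camera_from_world"]@np.r_[p,1]; return im["fx"]*c[0]/c[2]+im["cx"],im["fy"]*c[1]/c[2]+im["cy"]
E
python3 - <<'E'
import pickle,numpy as np,cv2
from h import *
d=pickle.load(open("im0.pkl","rb"))
for n,box in(("top",(190,185,280,285)),("scene",(265,145,360,250))):
    im=d[n];W=cloud(im);x0,y0,x1,y1=box
    w=W[y0:y1,x0:x1].reshape(-1,3)
    t=w[abs(w[:,2]-.08)<.008]
    # keep the main cluster
    c=np.median(t[:,:2],0); t=t[np.hypot(*(t[:,:2]-c).T)<.17]
    R=cv2.minAreaRect((t[:,:2]*1000).astype(np.float32)); print(n,len(t),t[:,2].mean(),R)
    b=w[(w[:,2]>.125)&(w[:,2]<.17)]; print(len(b),b[:,2].max())
    b=b[np.hypot(*(b[:,:2]-c).T)<.1]
    b=b[b[:,2]>.145]
    print(len(b)); 
    if len(b)>3: print(b.mean(0),np.median(b,0),cv2.minAreaRect((b[:,:2]*1000).astype(np.float32)))
    big=cv2.resize(im["pixels"][y0:y1,x0:x1],None,fx=6,fy=6,interpolation=cv2.INTER_CUBIC)[...,::-1]
    cv2.imwrite(f"pics/{n}_zoom.png",big[:600,:800])
E
```

```text
top 3262 0.08044375172698283 ((417.9134826660156, 126.50479125976562), (251.6437225341797, 260.36566162109375), 61.5220947265625)
142 0.15988070117625797
84
[0.47411341 0.14664444 0.15433576] [0.47301288 0.14675741 0.15453428] ((474.7650146484375, 146.8960418701172), (12.367591857910156, 67.2928466796875), 60.83483123779297)
scene 3413 0.0811587635163193 ((418.78704833984375, 132.5026397705078), (239.06219482421875, 267.20379638671875), 61.23402404785156)
164 0.1643743426179074
95
[0.47702085 0.14627459 0.15487658] [0.47705565 0.14621655 0.15516592] ((475.232666015625, 147.01113891601562), (11.995269775390625, 70.16417694091797), 60.38603210449219)
```

```bash
sleep 0.1
```

```text
(no output)
```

View pics/top_zoom.png

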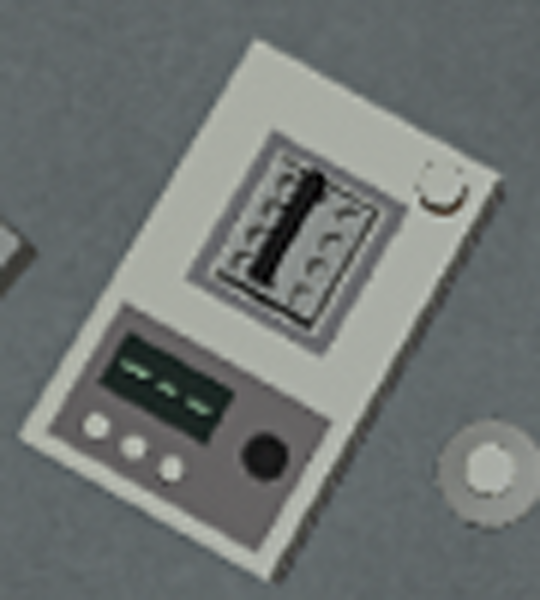

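View pics/scene_zoom.png

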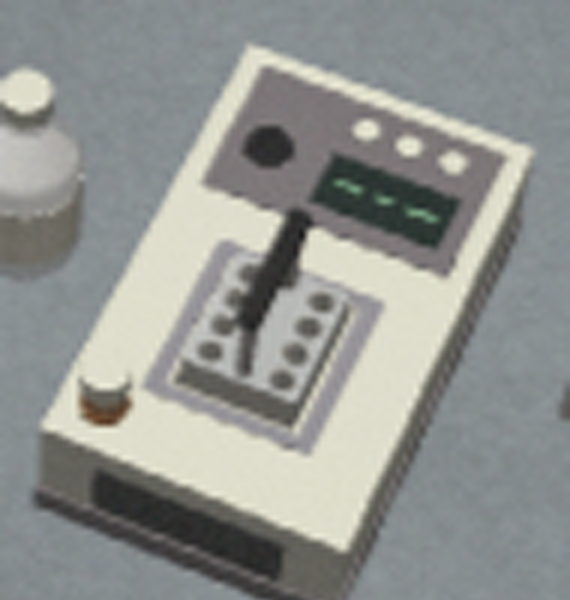

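```bash
cat >> h.py <<'E'
def ray(im,uv,z):
    M=np.linalg.inv(im["camera_from_world"]); c=M[:3,3]
    uv=np.atleast_2d(uv); d=np.c_[(uv[:,0]-im["cx"])/im["fx"],(uv[:,1]-im["cy"])/im["fy"],np.ones(len(uv))]@M[:3,:3].T
    return c+d*((z-c[2])/d[:,2])[:,None]
E
python3 - <<'E'
import pickle,numpy as np,cv2
from h import *
d=pickle.load(open("im0.pkl","rb"))
for n,box in(("top",(190,185,280,285)),("scene",(265,145,360,250))):
    im=d[n];W=cloud(im);x0,y0,x1,y1=box
    m=(abs(W[...,2]-.081)<.012).astype(np.uint8); mm=np.zeros_like(m); mm[y0:y1,x0:x1]=m[y0:y1,x0:x1]
    mm=cv2.morphologyEx(mm,cv2.MORPH_OPEN,np.ones((5,5),np.uint8))
    cs,_=cv2.findContours(mm,cv2.RETR_EXTERNAL,cv2.CHAIN_APPROX_NONE); c=max(cs,key=cv2.contourArea)[:,0,:]
    p=ray(im,c.astype(float),.08)
    R=cv2.minAreaRect((p[:,:2]*1000).astype(np.float32)); print(n,R)
    # colour: white top + panel; gray quadrilateral of bezel
    px=im["pixels"]; hsv=cv2.cvtColor(px,cv2.COLOR_RGB2HSV)
    dark=((px.max(-1)<45)&(abs(W[...,2]-.153)<.012)); dk=np.zeros_like(dark);dk[y0:y1,x0:x1]=dark[y0:y1,x0:x1]
    v,u=np.nonzero(dk); p=ray(im,np.c_[u,v].astype(float),.155)
    print("bar",len(u),cv2.minAreaRect((p[:,:2]*1000).astype(np.float32)),p.mean(0))
    # white cap jar, spare, bottle heights
E
```

```text
top ((439.318603515625, 165.9213409423828), (160.772216796875, 260.0419006347656), 61.076515197753906)
bar 70 ((474.93316650390625, 145.44085693359375), (11.341371536254883, 62.98781204223633), 61.3508415222168) [0.47432966 0.14550162 0.155     ]
scene ((441.1759033203125, 165.3087615966797), (161.54681396484375, 268.17559814453125), 61.227210998535156)
bar 5 ((481.4261779785156, 148.29502868652344), (2.461879014968872, 58.00709915161133), 57.99630355834961) [0.48057501 0.14866296 0.155     ]
```

Both views agree. The heater centre is about (0.440, 0.1655) with yaw about −28.9°, which predicts the well at (0.475, 0.146). The bar measures (0.4748, 0.1465). Next I'll plan the moves and check the IK before going to a hover.

```bash
cat >> h.py <<'E'
from scipy.spatial.transform import Rotation as Rot
YAW=np.deg2rad(-28.9); WELL=np.array([.4750,.1463,.080])
ex=np.array([np.cos(YAW),np.sin(YAW),0]); ey=np.array([-ex[1],ex[0],0])
Rh=Rot.from_euler('z',YAW)
Q0=Rh*Rot.from_euler('x',np.pi)           # tool x along heater x, z down
def block_pose(h,lean,zp=.022):
    "lean>0: towards +x(away from panel). block axis kept on well centre at nose level. returns R, origin"
    R=Rh*Rot.from_euler('y',lean)
    p=np.array([WELL[0],WELL[1],.044+h])
    ax=R.apply([0,0,1]); # origin so that axis passes (well, z=.066)
    o=np.array([WELL[0],WELL[1],.066]); s=(o[2]-p[2])/ax[2]
    return R, o-ax*s
E
python3 - <<'E'
from cell import r
from h import *
for flip in (0,1):
    Q=Q0*Rot.from_euler('z',np.pi*flip)
    for z in (.30,.151):
        print(flip,z,r.inverse_kinematics(np.r_[WELL[:2],z],Q.as_quat()))
    for l in (-.12,.12):
        R,o=block_pose(.02,l); p=o+R.apply([0,0,.107]); print(l,r.inverse_kinematics(p,(R*Rh.inv()*Q).as_quat()))
E
```

```text
0 0.3 [ 2.05085323e-01  2.06000768e-01  1.72601050e+00 -4.44089210e-16
  1.20958138e+00  2.28028180e+00]
0 0.151 [ 2.05085323e-01  3.95203257e-01  1.88004382e+00 -4.44089210e-16
  8.66345573e-01  2.28028180e+00]
-0.12 [ 0.2634137   0.32248583  1.93648537 -0.11622952  0.79947351  2.41621383]
0.12 [0.15347806 0.41604869 1.79153581 0.08544634 1.03074682 2.18117234]
1 0.3 [ 2.05085323e-01  2.06000768e-01  1.72601050e+00 -4.44089210e-16
  1.20958138e+00 -8.61310850e-01]
1 0.151 [ 2.05085323e-01  3.95203257e-01  1.88004382e+00 -4.44089210e-16
  8.66345573e-01 -8.61310850e-01]
-0.12 [ 0.2634137   0.32248583  1.93648537 -0.11622952  0.79947351 -0.72537882]
0.12 [ 0.15347806  0.41604869  1.79153581  0.08544634  1.03074682 -0.96042031]
```

```bash
cat >> h.py <<'E'
QG=Q0*Rot.from_euler('z',np.pi)
E
python3 - <<'E'
from cell import r,optics
from h import *
import pickle
r.move_to(np.r_[WELL[:2],.27],QG.as_quat())
p=r.current_tool_pos();q=r.current_ee_rot()
im=optics.get_image("wrist"); T=np.eye(4);T[:3,:3]=Rot.from_quat(q).as_matrix();T[:3,3]=p
im["camera_from_world"]=np.linalg.inv(T@im["mount"])
pickle.dump(im,open("w1.pkl","wb"))
print(r.current_t(),p,r.current_contact_force(),r.current_opening())
W=cloud(im);px=im["pixels"].copy()
b=W[(abs(W[...,2]-.153)<.012)&(px.max(-1)<60)]
b=b[np.hypot(*(b[:,:2]-WELL[:2]).T)<.06]
print(len(b),b[:,2].max(),cv2.minAreaRect((b[:,:2]*1000).astype(np.float32)),b.mean(0))
for pt in ([0,0,.155],[.034,0,.155],[-.034,0,.155]):
    u=proj(im,np.r_[WELL[:2],0]+Rh.apply(pt)); print(u); cv2.circle(px,(int(u[0]),int(u[1])),3,(255,0,0),-1)
for a in(39,-39):
  for c in(32,-32):
    u=proj(im,WELL+Rh.apply([a/1e3,c/1e3,0])); cv2.circle(px,(int(u[0]),int(u[1])),3,(0,255,0),-1)
cv2.imwrite("pics/w1.png",px[...,::-1])
E
```

```text
2.7583 [0.47521807 0.14573582 0.26998685] [0.53096801 0.0920687  0.06147425] 0.9999547489369162
480 0.15724261264017372 ((473.97308349609375, 149.56707763671875), (9.399977684020996, 64.5782699584961), 61.60215759277344) [0.46604653 0.15410345 0.15462808]
(np.float64(284.253398706642), np.float64(217.35176004242476))
(np.float64(284.2808678748875), np.float64(259.9434587092672))
(np.float64(284.2234099644031), np.float64(170.85339280332306))
```

View pics/w1.png

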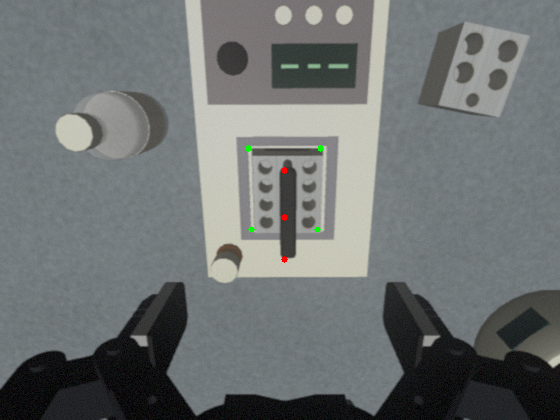

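The wrist view puts the bar at u≈288, against a predicted 284. That is about 2 mm towards heater +y compared with the fixed views. I'll descend halfway between the two estimates and look again close up with the jaws partly closed.

```bash
python3 - <<'E'
from cell import r,optics
from h import *
import pickle
p0=np.r_[WELL[:2],.151]+ey*.0015
r.move_linear(p0+[0,0,.03],QG.as_quat(),vel=.08)
r.set_gripper(.45)
r.move_linear(p0,QG.as_quat(),vel=.04)
p=r.current_tool_pos();q=r.current_ee_rot()
im=optics.get_image("wrist"); T=np.eye(4);T[:3,:3]=Rot.from_quat(q).as_matrix();T[:3,3]=p
im["camera_from_world"]=np.linalg.inv(T@im["mount"])
print(r.current_t(),p-p0,r.current_contact_force(),r.current_opening())
pickle.dump(im,open("w2.pkl","wb"))
cv2.imwrite("pics/w2.png",im["pixels"][...,::-1])
W=cloud(im);px=im["pixels"]
b=W[(abs(W[...,2]-.153)<.01)&(px.max(-1)<60)]
L=Rh.inv().apply(b-np.r_[WELL[:2],0]); L=L[(abs(L[:,1])<.02)&(abs(L[:,0])<.05)]
print(len(L),np.percentile(L,[1,50,99],axis=0))
E
```

```text
5.5 [1.23230685e-04 4.36060965e-05 1.84961191e-04] [-1.13059991  0.84365598  0.0132626 ] 0.4501392485825823
4672 [[-0.03469539 -0.01802337  0.14477145]
 [-0.00692465  0.00205046  0.15485553]
 [ 0.02999742  0.00790381  0.16134472]]
```

View pics/w2.png

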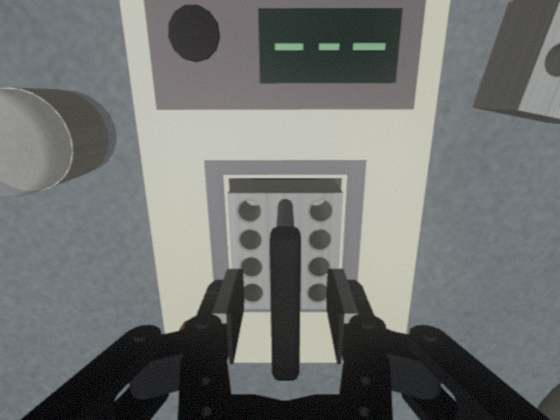

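The close-up shows the bar centred between the fingers: bar at u≈285.5, finger inner edges at 243 and 327. Now I'll grip, then rock in small steps with force readings.

```bash
cat >> h.py <<'E'
import json
def save_grip(r):
    p=r.current_tool_pos(); q=Rot.from_quat(r.current_ee_rot())
    R,o=block_pose(0,0)
    json.dump({"p":R.inv().apply(p-o).tolist(),"q":(R.inv()*q).as_quat().tolist()},open("grip.json","w"))
def tcp(h,lean):
    g=json.load(open("grip.json")); R,o=block_pose(h,lean)
    return o+R.apply(g["p"]), (R*Rot.from_quat(g["q"])).as_quat()
def go(r,h0,l0,h1,l1,T,n=3):
    for i in range(1,n+1):
        s=i/n; p,q=tcp(h0+(h1-h0)*s,l0+(l1-l0)*s)
        d=np.linalg.norm(p-r.current_tool_pos()); r.move_linear(p,q,vel=max(d/(T/n),.002))
        f=r.current_contact_force(); m=r.current_torque()
        print("t%.2f h%.1f lean%.1f"%(r.current_t(),1e3*(h0+(h1-h0)*s),np.degrees(l0+(l1-l0)*s)),"F heater",Rh.inv().apply(f).round(1),"M",Rh.inv().apply(m).round(2),"err",Rh.inv().apply(r.current_tool_pos()-p).round(4)*1e3)
E
python3 - <<'E'
from cell import r,optics
from h import *
r.set_gripper(0.0,squeeze=60)
print(r.current_t(),r.current_opening(),r.current_contact_force(),r.current_torque(),r.current_tool_pos())
save_grip(r); print(open("grip.json").read())
go(r,0,0,.0035,-np.radians(6.5),1.2)
E
```

```text
5.85 0.12854233273929733 [0.17559529 0.575158   3.42751566] [0.11998248 0.09035814 0.02568049] [0.47591217 0.14770868 0.15131113]
{"p": [0.00011778572834655025, 0.0016740888668898, 0.10731112818744247], "q": [-1.924553225393644e-05, 0.9999999477976977, 0.0002388242851787395, 0.0002167883117822248]}
t6.40 h1.2 lean-2.2 F heater [ 4.4  0.5 -3.5] M [ 0.11 -0.25  0.01] err [ 0.1 -0.  -0.2]
t6.94 h2.3 lean-4.3 F heater [ 3.   0.2 -4.2] M [ 0.07 -0.05  0.01] err [-0.1 -0.1 -0.1]
t7.50 h3.5 lean-6.5 F heater [ 4.   1.  -4.2] M [-0.02 -0.13  0.01] err [ 0. -0.  0.]
```

```bash
python3 - <<'E'
from cell import r,optics
from h import *
def shot(n):
    im=optics.get_image("scene"); 
    cv2.imwrite(f"pics/{n}.png",cv2.resize(im["pixels"][140:250,250:370],None,fx=5,fy=5,interpolation=cv2.INTER_CUBIC)[...,::-1])
shot("a1")
a=np.radians(6.5)
go(r,.0035,-a,.0095,a,1.8,4)
shot("a2")
E
```

```text
t8.15 h5.0 lean-3.2 F heater [ -0.1   2.2 -20.4] M [0.37 0.01 0.08] err [-0.5 -0.4 -0.7]
t8.70 h6.5 lean0.0 F heater [ -1.1   0.4 -20.4] M [0.09 0.06 0.1 ] err [ 0.  -0.2 -0.1]
t9.30 h8.0 lean3.3 F heater [ -3.9  -0.9 -16.3] M [-0.2   0.09  0.01] err [0.2 0.  0.2]
t9.92 h9.5 lean6.5 F heater [-5.5 -1.2 -8. ] M [-0.29  0.29 -0.03] err [0.4 0.1 0.5]
```

View pics/a1.png

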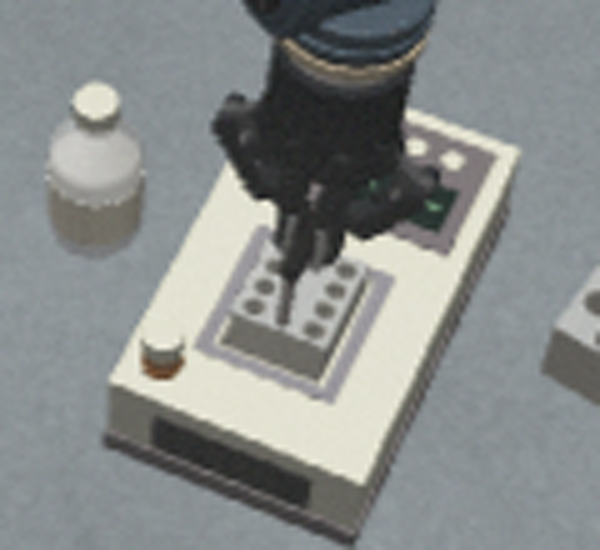

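View pics/a2.png

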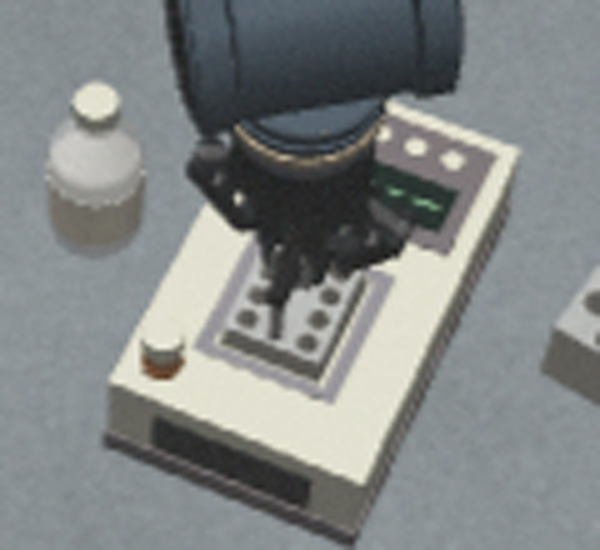

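The first lean (a1) raised the far end towards the panel, and the second (a2) dropped it with the block tipped away. The pull peaked at 20 N, well under the 28–40 N for a straight pull. I'll carry on.

```bash
python3 - <<'E'
from cell import r,optics
from h import *
def shot(n):
    im=optics.get_image("scene"); 
    cv2.imwrite(f"pics/{n}.png",cv2.resize(im["pixels"][140:250,250:370],None,fx=5,fy=5,interpolation=cv2.INTER_CUBIC)[...,::-1])
a=np.radians(6.5)
h=.0095;l=a
for k in range(3):
    go(r,h,l,h+.0055,-l,1.7,4); h+=.0055;l=-l
    shot(f"b{k}")
print(h,l)
E
```

```text
t10.53 h10.9 lean3.2 F heater [ -0.7  -0.3 -13.1] M [-0.14 -0.06 -0.02] err [0.1 0.1 0.2]
t11.10 h12.2 lean0.0 F heater [ 0.5 -1.4 -5.3] M [-0.32 -0.08  0.1 ] err [0.2 0.2 0.5]
t11.67 h13.6 lean-3.3 F heater [ 4.  -1.1  2.2] M [-0.33 -0.11 -0.04] err [0.2 0.3 0.5]
t12.23 h15.0 lean-6.5 F heater [ 5.9 -1.2 -0.2] M [-0.19 -0.18  0.02] err [0.1 0.1 0.1]
t12.88 h16.4 lean-3.2 F heater [ -1.    1.8 -13. ] M [0.34 0.13 0.02] err [-0.4 -0.3 -0.5]
t13.42 h17.8 lean0.0 F heater [-2.7  0.1 -9.8] M [-0.02  0.25  0.05] err [ 0.2 -0.1  0.1]
t14.00 h19.1 lean3.3 F heater [-3.7 -0.8 -1.7] M [-0.2   0.41  0.02] err [0.4 0.2 0.5]
t14.61 h20.5 lean6.5 F heater [1.3 0.1 1.5] M [ 0.08 -0.14  0.04] err [0.8 0.3 0.4]
t15.19 h21.9 lean3.2 F heater [ 4.5 -0.4  7.5] M [-0.09 -0.38  0.02] err [0.7 0.5 1.1]
t15.73 h23.2 lean0.0 F heater [ 4.  -1.7 12.9] M [-0.33 -0.43  0.07] err [1.1 0.8 1.7]
t16.25 h24.6 lean-3.3 F heater [ 4.5 -2.7 18.1] M [-0.55 -0.53  0.01] err [1.6 1.  2.3]
t16.73 h26.0 lean-6.5 F heater [ 5.8 -3.1 25.8] M [-0.83 -1.   -0.  ] err [2.1 1.4 3.1]
0.025999999999999995 -0.11344640137963143
```

View pics/b2.png

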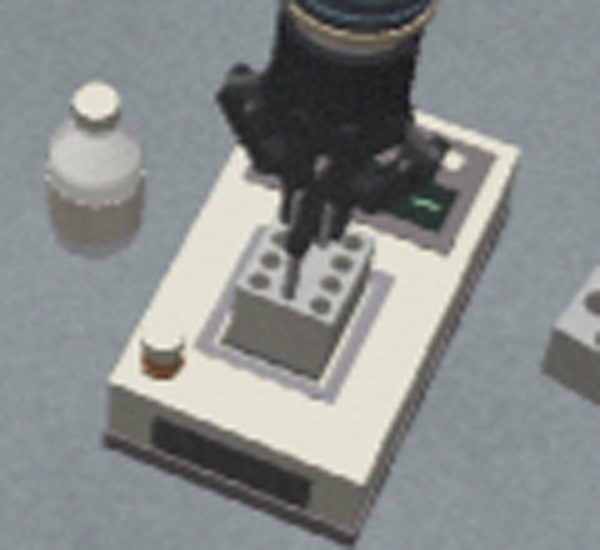

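The force has turned upward, at +26 N. The likely cause is that the panel end has already passed its nose, the nose has sprung out, and the lean back is pressing that end onto it. I'll ease straight up to unload it before levelling.

```bash
python3 - <<'E'
from cell import r,optics
from h import *
a=np.radians(6.5)
go(r,.029,-a,.036,-a,1.2,4)
E
```

```text
t17.34 h30.8 lean-6.5 F heater [ 6.3  0.4 -4.2] M [ 0.16 -1.28  0.07] err [ 0.3  0.1 -0.1]
t17.77 h32.5 lean-6.5 F heater [ 4.2  0.4 -7.9] M [ 0.02 -1.07  0.03] err [-0.1 -0.2 -0.4]
t18.17 h34.2 lean-6.5 F heater [ 3.9 -1.1 -6.1] M [-0.11 -1.03 -0.03] err [0.  0.  0.1]
t18.63 h36.0 lean-6.5 F heater [ 4.5 -0.  -5.9] M [-0.11 -1.04  0.01] err [0.  0.  0.1]
```

```bash
python3 - <<'E'
from cell import r,optics
from h import *
a=np.radians(6.5)
go(r,.036,-a,.050,0,1.6,4)
im=optics.get_image("scene"); 
cv2.imwrite("pics/c1.png",cv2.resize(im["pixels"][140:250,250:370],None,fx=5,fy=5,interpolation=cv2.INTER_CUBIC)[...,::-1])
im=optics.get_image("wrist");cv2.imwrite("pics/c1w.png",im["pixels"][...,::-1])
E
```

```text
t19.19 h39.5 lean-4.9 F heater [ 0.8 -0.  -5.9] M [ 0.05  0.12 -0.03] err [-0.3 -0.2 -0.2]
t19.72 h43.0 lean-3.2 F heater [ 0.  -0.1 -5.3] M [ 0.04  0.04 -0.01] err [ 0.1 -0.1 -0. ]
t20.27 h46.5 lean-1.6 F heater [ 0.6  0.4 -5.4] M [ 0.04  0.01 -0.01] err [ 0.1 -0.1 -0. ]
t20.82 h50.0 lean0.0 F heater [-0.6 -0.5 -6. ] M [-0.03  0.    0.03] err [ 0.1 -0.1 -0. ]
```

View pics/c1.png

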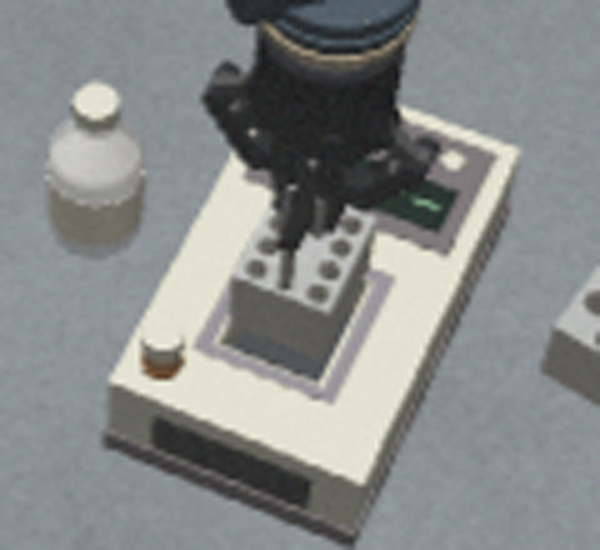

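View pics/c1w.png

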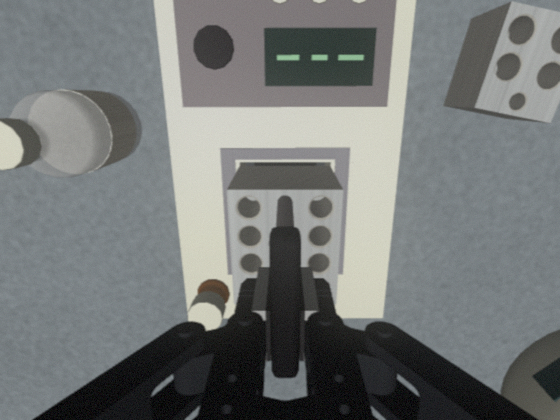

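The block is free. The force is now only its weight (about 6 N) and the moments are near zero. I'll raise it to the final height and check level and height by depth.

```bash
python3 - <<'E'
from cell import r,optics
from h import *
import pickle
go(r,.050,0,.056,0,.8,2); r.sleep(.4)
def grab(n):
    p=r.current_tool_pos();q=r.current_ee_rot(); im=optics.get_image(n)
    if n=="wrist":
        T=np.eye(4);T[:3,:3]=Rot.from_quat(q).as_matrix();T[:3,3]=p
        im["camera_from_world"]=np.linalg.inv(T@im["mount"])
    return im
def top(im,z0,tag):
    W=cloud(im); L=Rh.inv().apply((W.reshape(-1,3)-np.r_[WELL[:2],0])).reshape(W.shape)
    g=im["pixels"].min(-1)
    m=(abs(L[...,0])<.033)&(abs(L[...,1])<.032)&(abs(L[...,2]-z0)<.012)&(g>110)
    P=L[m]
    if len(P)<30: print(tag,"few",len(P));return
    A=np.c_[P[:,:2],np.ones(len(P))]
    for _ in range(3):
        c=np.linalg.lstsq(A,P[:,2],rcond=None)[0]; e=P[:,2]-A@c; k=abs(e)<2*e.std()+1e-4; A=A[k];P=P[k]
    print(tag,len(P),"slope deg x,y",np.degrees(c[:2]).round(2),"z at centre",c[2].round(4),"z mean",P[:,2].mean().round(4),"range",np.percentile(P,[1,99],axis=0).round(3)[:,:2].tolist())
top(pickle.load(open("w2.pkl","rb")),.098,"wrist before")
im0=pickle.load(open("im0.pkl","rb"))["scene"]; top(im0,.098,"scene before")
w=grab("wrist");s=grab("scene");t=grab("top")
top(w,.154,"wrist now"); top(s,.154,"scene now"); top(t,.154,"top now")
pickle.dump((w,s,t),open("end.pkl","wb"))
cv2.imwrite("pics/d_s.png",s["pixels"][...,::-1]);cv2.imwrite("pics/d_t.png",t["pixels"][...,::-1]);cv2.imwrite("pics/d_w.png",w["pixels"][...,::-1])
print(r.current_t(),r.current_opening(),r.current_contact_force())
E
```

```text
t21.46 h53.0 lean0.0 F heater [ 0.6 -0.2 -4.8] M [ 0.01 -0.    0.07] err [ 0. -0.  0.]
t22.01 h56.0 lean0.0 F heater [-0.3 -0.3 -5.8] M [ 0.   -0.02  0.02] err [ 0. -0.  0.]
wrist before 5078 slope deg x,y [-0.02 -0.03] z at centre 0.0981 z mean 0.0981 range [[-0.033, -0.027], [0.032, 0.032]]
scene before 247 slope deg x,y [-0.56  0.22] z at centre 0.0989 z mean 0.0989 range [[-0.033, -0.03], [0.032, 0.03]]
wrist now 4524 slope deg x,y [-2.17 -0.08] z at centre 0.154 z mean 0.1544 range [[-0.033, -0.028], [0.027, 0.032]]
scene now 222 slope deg x,y [-1.82  0.15] z at centre 0.1544 z mean 0.1543 range [[-0.029, -0.03], [0.032, 0.03]]
top now few 0
22.5583 0.1269486781434324 [-0.19109291  0.3367138  -4.94751752]
```

View pics/d_s.png

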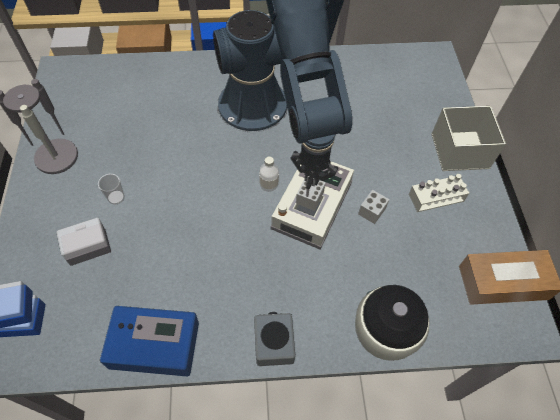

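The wrist and scene views agree that the block slipped about 2.1° in the pinch and leans away from the panel. I'll turn the tool −2.1° about the bar to level it.

```bash
python3 - <<'E'
from cell import r,optics
from h import *
import pickle
p,q=tcp(.056,0); dR=Rh*Rot.from_euler('y',-np.radians(2.15))*Rh.inv()
b=p-[0,0,.003]; p2=b+dR.apply(p-b); q2=(dR*Rot.from_quat(q)).as_quat()
json.dump([p2.tolist(),q2.tolist()],open("fin.json","w"))
r.move_linear(p2+[0,0,.0002],q2,vel=.001); r.sleep(.5)
def grab(n):
    p=r.current_tool_pos();q=r.current_ee_rot(); im=optics.get_image(n)
    if n=="wrist":
        T=np.eye(4);T[:3,:3]=Rot.from_quat(q).as_matrix();T[:3,3]=p
        im["camera_from_world"]=np.linalg.inv(T@im["mount"])
    return im
def top(im,z0,tag):
    W=cloud(im); L=Rh.inv().apply((W.reshape(-1,3)-np.r_[WELL[:2],0])).reshape(W.shape)
    g=im["pixels"].min(-1)
    m=(abs(L[...,0])<.04)&(abs(L[...,1])<.036)&(abs(L[...,2]-z0)<.006)&(g>110)
    P=L[m]
    A=np.c_[P[:,:2],np.ones(len(P))]
    for _ in range(3):
        c=np.linalg.lstsq(A,P[:,2],rcond=None)[0]; e=P[:,2]-A@c; k=abs(e)<2*e.std()+1e-4; A=A[k];P=P[k]
    print(tag,len(P),"slope",np.degrees(c[:2]).round(2),"z",c[2].round(4),"range",np.percentile(P,[.5,99.5],axis=0).round(4)[:,:2].tolist())
top(pickle.load(open("w2.pkl","rb")),.098,"wrist before")
top(pickle.load(open("im0.pkl","rb"))["scene"],.098,"scene before")
w=grab("wrist");s=grab("scene"); top(w,.154,"wrist now"); top(s,.154,"scene now")
t=grab("top"); s0=pickle.load(open("im0.pkl","rb"))
for n,a in(("scene",s),("top",t)):
    d=abs(a["pixels"].astype(int)-s0[n]["pixels"]).max(-1)>50
    d=cv2.morphologyEx(d.astype(np.uint8),cv2.MORPH_OPEN,np.ones((2,2),np.uint8))
    k,_,st,_=cv2.connectedComponentsWithStats(d); print(n,[x.tolist() for x in st[1:] if x[4]>8])
cv2.imwrite("pics/e_t.png",t["pixels"][...,::-1]);cv2.imwrite("pics/e_w.png",w["pixels"][...,::-1])
cv2.imwrite("pics/e_s.png",cv2.resize(s["pixels"][140:250,250:400],None,fx=5,fy=5)[...,::-1])
print(r.current_t(),r.current_contact_force(),r.current_torque(),np.abs(r.current_qvel()).max())
E
```

```text
wrist before 5748 slope [-0.07 -0.03] z 0.0981 range [[-0.0355, -0.0275], [0.034, 0.032]]
scene before 259 slope [0.22 0.56] z 0.099 range [[-0.0364, -0.03], [0.0347, 0.0303]]
wrist now 5518 slope [-0.07 -0.05] z 0.1543 range [[-0.036, -0.0276], [0.0301, 0.0321]]
scene now 236 slope [ 0.05 -0.46] z 0.1546 range [[-0.0374, -0.0301], [0.0339, 0.0304]]
scene [[22, 0, 86, 109, 4445], [198, 0, 47, 40, 841], [258, 0, 11, 14, 72], [268, 0, 87, 213, 6337], [327, 0, 16, 40, 370], [250, 2, 11, 11, 75], [222, 34, 13, 15, 77], [216, 50, 16, 25, 176], [272, 65, 15, 34, 201], [237, 77, 34, 9, 82], [336, 166, 4, 3, 9], [322, 189, 3, 7, 17], [301, 202, 5, 7, 21]]
top [[125, 187, 144, 233, 8252], [250, 287, 6, 5, 20], [270, 291, 237, 129, 6670], [483, 300, 42, 13, 260], [384, 311, 11, 29, 89], [504, 321, 3, 5, 11], [495, 323, 8, 6, 34], [501, 336, 29, 36, 551], [267, 338, 3, 4, 9], [523, 357, 8, 12, 70], [319, 377, 4, 4, 10], [124, 394, 3, 12, 27], [314, 396, 13, 14, 76], [409, 399, 3, 5, 13], [449, 398, 21, 13, 75], [225, 411, 36, 9, 106], [308, 411, 8, 9, 41], [412, 410, 4, 8, 17]]
23.4583 [ 0.93671894 -1.41809581 -4.86743492] [-0.01021337  0.03949281  0.07062358] 0.001941863182635486
```

View pics/e_s.png

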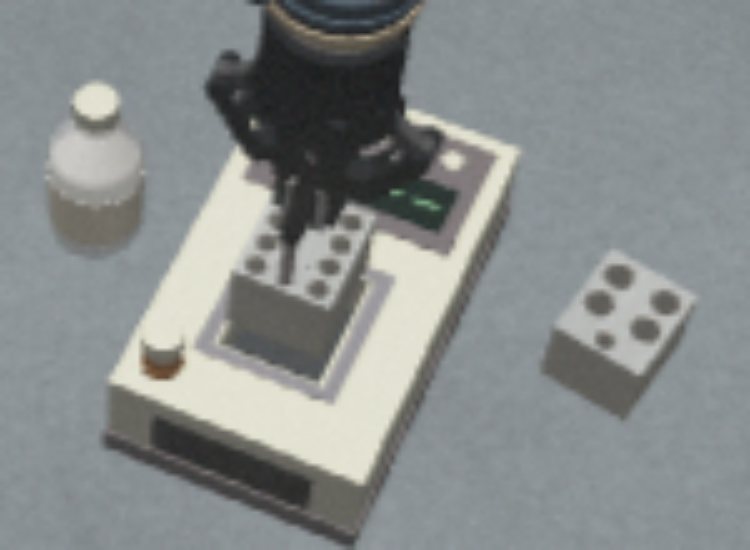

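View pics/e_t.png

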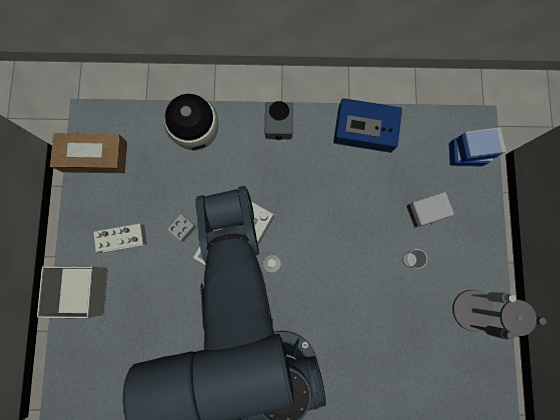

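```bash
python3 -c "
from cell import r
print(abs(r.current_qvel()).max(), r.current_contact_force(), r.current_opening()); r.hand_in()"
```

```text
0.001941863182635486 [ 0.93671894 -1.41809581 -4.86743492] 0.12773416718265856
the job is handed in; nothing more can be done
```

The block is out of the well, and I handed the job in at about 23.5 s with the gripper still holding it just above. I pinched the bar at 60 N and rocked the tool ±6.5°, first towards the panel and then away, for five half-strokes until the block came free.

**Last checks**
- **Level:** the top face is level to within 0.1° in the wrist view. The scene view, which is noisier, reads up to about 0.5°.
- **Height:** the block's underside is at z ≈ 0.100, about 20 mm above the heater's top.
- **Position:** it sits over the well to within about 1 mm, at rest, with only its own weight (about 5 N) on the wrist.
- **Surroundings:** the jar, spare block, bottle, tube rack, tip box and beaker look unmoved in the final images.

**What did not go to plan**
- **Last half-stroke:** the wrist read +26 N upward, and the tool was pushed about 3 mm off its target. The panel end had probably come down on its sprung-out nose. Lifting straight up cleared it.
- **Slip in the grip:** the block had turned about 2.1° in the pinch, so I turned the tool back by that much to level it. Some of the later leans were therefore probably up to 2° off what I commanded.
- **Camera disagreement:** the first wrist view put the bar about 2 mm to one side of where the fixed cameras did. A closer look settled it before I gripped.

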